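# Lock a test-tube rack into its transport carrier

## Task

Slide the wooden test-tube rack along its carrier until it is pressed up against the rubber face of the end stop, then push the blue handle of the toggle clamp down past its over-centre point so that the spindle locks the rack down and stays locked by itself. Be gentle: there is glass in the rack, so never push it with more than 25 N, lean on the handle with no more than 25 N, and do not disturb the two bottles and the tub nearby.

Things in the scene. Friction and masses are not known exactly. Their poses are not given: they have to be found in the camera images.
- carrier: Fixed plywood board 400 x 110 x 15 mm. Origin at the centre of its underside; +x along its length, from the open loading end towards the end stop and clamp; z up. The rack slides on its top (z = 15 mm) between two aluminium rails 14 mm high (inner faces y = +-27.5 mm, x from -125 to +30 mm). The board behind the rack (x from -125 to -200 mm) is bare.
- end_stop: Black rubber face, 50 mm wide and 30 mm high, of an aluminium end plate on the carrier; its origin is at the foot of the face that the rack must be pressed against (carrier x = +30 mm, z = 15 mm). Axes as the carrier's. The rubber gives 1 mm for 10 N: approach it slower than 10 mm/s.
- rack_centre (a point): Centre of the wooden test-tube rack, half-way up (30 mm above the board's top). Rack 150 mm long (along the carrier), 50 wide, 60 high, 0.25 to 0.5 kg, flat end faces. It starts 20 to 50 mm short of the stop; home, its centre lies 75 mm (2 mm at most too far) before the stop's face. Sliding it takes 1 to 5 N.
- rack_back (a point): Centre of the rack's end face away from the stop (30 mm above the board's top), 75 mm behind its centre: the face to push. Three glass tubes fixed in the rack reach 90 mm above its underside, 45, 70 and 95 mm ahead of this face.
- handle: Toggle clamp handle, swings in the carrier's vertical x-z plane. Origin on its pivot (carrier x = +80, z = +38 mm); its +x runs along it to the free end 125 mm away, y is the pivot axis. Round blue grip, 20 mm thick, from 45 to 125 mm. Open it stands 35 to 75 degrees above level, leaning away from the rack; pushing it on over and down, away from the rack, lowers the clamp arm.
- handle_grip (a point): Middle of the grip on the handle's axis, 85 mm from the pivot. Swinging it takes under 2 N here; over the last 30 degrees or so the sprung spindle resists, with up to 7 to 10 N, fading to nothing at the over-centre point. Past it the handle runs down by itself the last 4 degrees to a rigid rest and stays. Let go before, it springs back.
- handle_pivot (a point): The handle's pivot. The handle is bent by an unknown amount: locked, it lies anywhere from 0 to 28 degrees above level, so the over-centre point cannot be told from poses, only felt: the push grows, fades to nothing, and then the rest is met. The rest is hard: come to it slower than 20 mm/s.
- spindle: Spindle with black rubber foot, 20 mm across, on the clamp arm; origin at the centre of the foot's underside. Locked, it presses on the bare end of the rack's top (carrier x = 0, z = 75 mm) with about 50 N. Open, the arm stands raised between rack and handle, up to 155 mm above the bench.
- bottle_red: Bystander: glass bottle with red cap, 64 mm wide, 120 mm high, origin under its centre.
- bottle_amber: Bystander: amber bottle with black cap, 60 mm wide, 110 mm high, origin under its centre.
- tub: Bystander: green plastic tub 90 x 90 x 50 mm, origin under its centre.

How it is judged:
By the outcome, as a careful person would: the job done as asked, in the order asked, and still so for the second after the job is handed in, with the robot touching nothing.
It also fails if it takes over 64 s, if anything falls off the work surface, if the arm or the gripper's body presses on something with over 40 N, if the wrist force passes 120 N, or if a joint passes its speed limit or range.

## Robot

A 7-joint arm with a two-finger parallel gripper is mounted at the origin on the work surface. World frame = base frame: x ahead of the robot, y to its left, z up, the work surface at z = 0. Lengths are in m, angles in rad, forces in N, time in s.
With the tool pointing down it reaches from about 0.425 to 1.025 m from the base axis. Payload 9.4 kg.
Tool frame: the origin (TCP) lies on the centre line of the jaws, within the pads' length; the fingertips stand 22 mm ahead of it and the grasp point (between the pads) lies 3 mm ahead of it (tip_extent is the distance from the TCP to the fingertips, in m); z points along the fingers, x is the direction in which the jaws open and shut, and the axes are right-handed (so a half turn about z gives the same grasp; the last joint's range is limited). The gripper opens to 85 mm and grips with 20 to 120 N. Pads are 22 mm wide; open, the fingers measure 114 mm over their backs; the gripper's body (76 mm by 85 mm) begins 54 mm behind the grasp point. The pads swing forward as they close: fully open they stand 13 mm farther back than shut.
Start: joints at [-0.077, 0.599, -0.003, 1.599, 0.002, 0.943, -0.08], TCP at [0.725, -0, 0.253] pointing down, gripper open.
Joint ranges: [-2.57, 2.57], [-0.35, 1.97], [-1.29, 1.29], [0.11, 2.56], [-1.05, 4.19], [0.11, 1.86], [-2.63, 2.63]. Speed limits (rad/s): [2.22, 2.22, 3.01, 3.01, 3.14, 3.14, 3.14].

## Interface

Orientations are given as a unit quaternion [x, y, z, w].
In Python, from bench import state, capture, sign_off, tip_extent gives the robot as it stands.
- The arm moves only by the tool step_arm, never from a script. Its argument "plan" is a list of rows, each a list of 7 numbers: the opening, from -1 (shut) to 1 (fully open), then the shift along the tool's x, y, z as a fraction of full scale, then the turn, a rotation vector about the tool's x, y, z as a fraction of full scale. In form: [[claw, dx, dy, dz, ax, ay, az], ...]. A call has 1 to 20 rows; each row is the pose to reach, as a shift and turn from the pose measured when the call began, along the tool's axes at that moment, turning the shorter way round; what a row does not reach only later rows make up. Full scale, the value 1, is 0.3 m for a shift and 180 degrees for a turn. A row lasts 1/10 s, in which the tool goes at most 50 mm and 8.59 degrees, less where a joint would pass 70% of its speed; a pose out of reach is approached as far as the arm can. A call with a number of a shift or a turn outside -1 to 1 is refused whole. A call with a gripper value outside its range is refused whole. The fingers move at their own pace and stop on an object; "squeeze" is the grip in N (left out, the last holds). Time passes only in rows, so rows that repeat a pose let the fingers close. It gives the time, the measured TCP pose, the force and the opening at its end, in the units of the state.
- state(): the state, without advancing time (a new reading comes with each control period).
- capture(name): name is "scene" or "side" or "wrist"; returns a dict with "img" (480x640x3 uint8, red, green, blue), "K" (3x3 intrinsics, pixels), "eye" and "orientation" of the camera in the world; the wrist camera has in their place "T_tool_cam" (4x4, takes a point from camera to tool coordinates, whose origin is the TCP and whose axes are the tool frame's). Camera axes: x right, y down, z forward; pixel columns grow to the right and rows downward; lengths in m; the calibration is good to about 2 mm. The wrist camera is an equidistant fisheye: a pixel r from the principal point sees the ray r / f radians off the axis. A picture is of the moment at which its call begins: read the wrist's pose just before it. There is no depth.
- sign_off(): hands the job in, once; it reports no verdict.
The state is a dict: "time_s": time; "joint_positions": joint angles; "dq": joint speeds; "joint_efforts": joint torques, N m; "eef_pos": TCP position; "eef_rot": TCP orientation; "wrist_force": force on the tool from outside, world axes, zero at the start; "ft_torque": the same for the moment, N m; "opening": finger opening in m.
Only numpy, scipy, OpenCV 4.12 (cv2) and the standard library are available. Lean on these libraries where they do the work, as an engineer would, in place of code of your own. Each camera call takes 0.05 s, during which the arm holds its last target.

## Working session

There is one attempt and no reset: what is moved stays moved. The work goes in short steps, Python scripts to look and compute and a tool call to move; the robot and the scene stay as the last step left them, time stands still between calls to the robot, and variables do not carry over. Pictures are saved under pics/ and viewed, and the job is handed in when it is done.

Besides the shell and the picture viewer there is one more tool, called as name([rows], argument=value, ...), one row to a line, values as JSON. step_arm: Moves the arm, as the interface text tells. Its arguments: {"type":"object","properties":{"plan":{"type":"array","items":{"type":"array","items":{"type":"number"}}},"squeeze":{"type":"number"}},"required":["plan"]}

```bash
ls; mkdir -p pics; python3 - <<'E'
from bench import *
import cv2,numpy as np,pickle
s=state(); print(s['time_s'],s['eef_pos'],s['eef_rot'],s['wrist_force'],s['opening'])
print(tip_extent if not callable(tip_extent) else tip_extent())
d={}
for n in ['scene','side','wrist']:
    c=capture(n); d[n]=c; cv2.imwrite(f'pics/{n}0.png',c['img'][:,:,::-1])
    print(n,c['K'],c.get('eye'),c.get('orientation'),c.get('T_tool_cam'))
pickle.dump((s,d),open('c0.pkl','wb'))
E
```

```text
pics
0.0 [ 7.24553396e-01 -5.42477360e-06  2.52397233e-01] [ 9.99999690e-01  4.97517688e-05 -7.82141834e-04  7.88475845e-05] [ 0.64774209 -0.0577322  -0.4234615 ] 0.08521932632381399
0.022
scene [[595.71053724   0.         315.23101758]
 [  0.         595.71053724 238.30868907]
 [  0.           0.           1.        ]] [1.12031047 0.21436083 0.85751227] [ 0.53877691  0.78060125 -0.26089656 -0.17976127] None
side [[575.95128336   0.         321.20048587]
 [  0.         575.95128336 241.04359225]
 [  0.           0.           1.        ]] [0.21080133 0.65056586 0.60303966] [-0.22804448  0.85841904 -0.44380252  0.11896132] None
wrist [[371.64829954   0.         328.44204055]
 [  0.         371.64829954 240.3514362 ]
 [  0.           0.           1.        ]] None None [[ 9.99999933e-01  1.07939977e-04  3.50204364e-04 -2.96391021e-04]
 [-2.01463860e-04  9.60197131e-01  2.79323161e-01 -7.05736456e-02]
 [-3.06115090e-04 -2.79323213e-01  9.60197089e-01 -1.19577532e-01]
 [ 0.00000000e+00  0.00000000e+00  0.00000000e+00  1.00000000e+00]]
```

View pics/scene0.png

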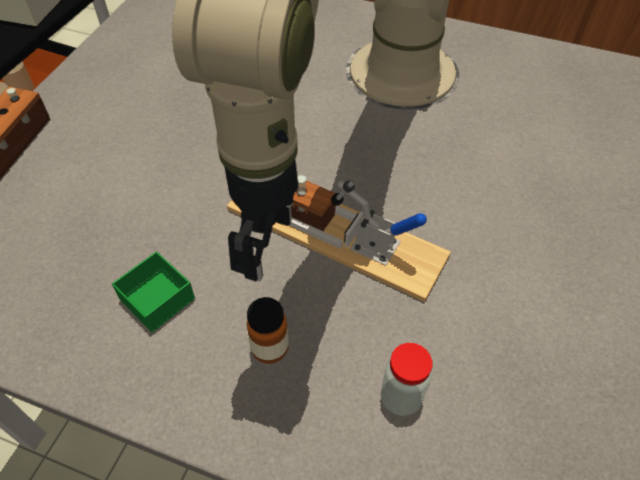

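View pics/side0.png

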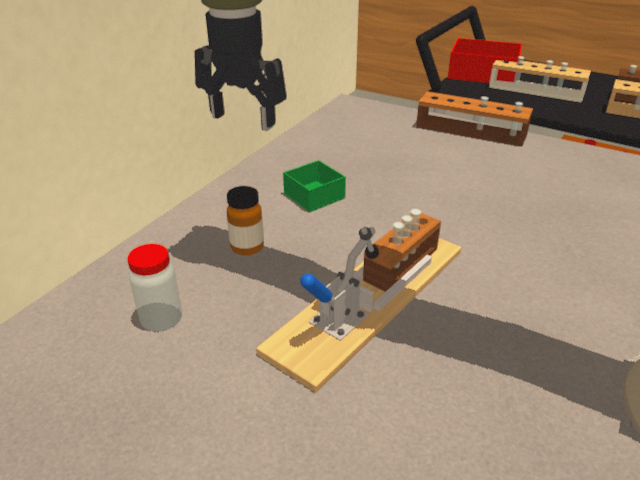

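View pics/wrist0.png

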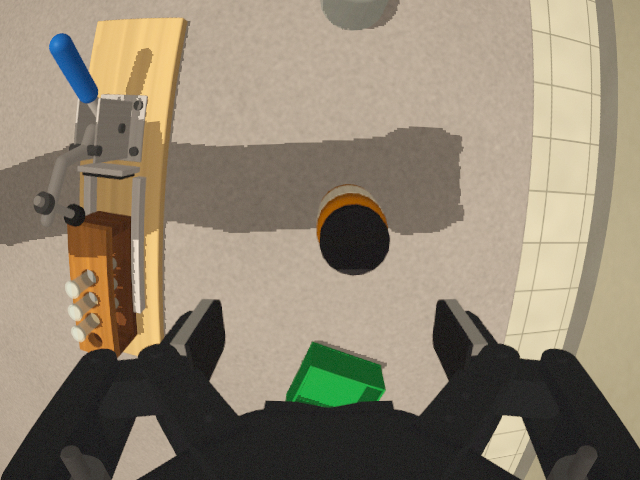

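```bash
python3 - <<'E'
import cv2
a=cv2.imread('pics/scene0.png')[165:315,215:465]; cv2.imwrite('pics/a.png',cv2.resize(a,None,fx=3.2,fy=3.2,interpolation=cv2.INTER_CUBIC))
a=cv2.imread('pics/side0.png')[200:395,250:475]; cv2.imwrite('pics/b.png',cv2.resize(a,None,fx=3,fy=3,interpolation=cv2.INTER_CUBIC))
E
```

```text
(no output)
```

View pics/a.png

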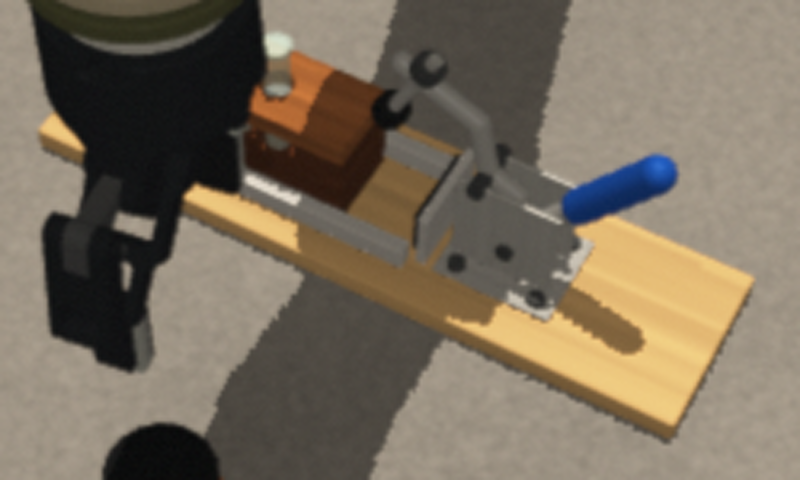

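View pics/b.png

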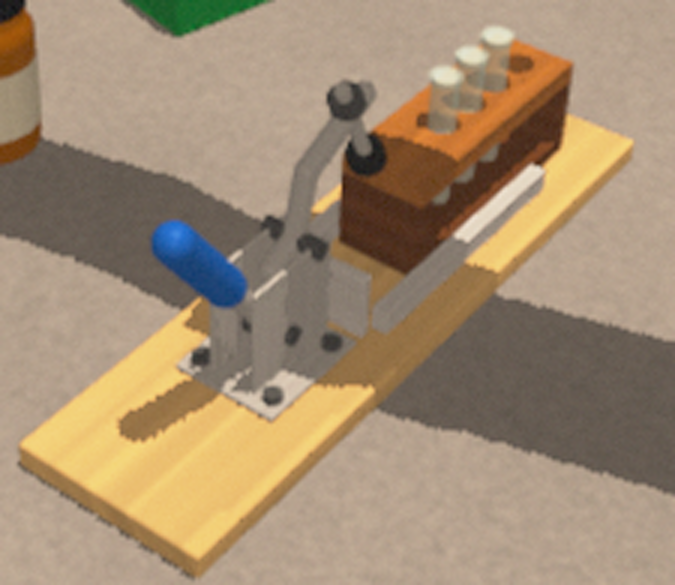

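```bash
cat > h.py <<'E'
import numpy as np,pickle,cv2
from scipy.spatial.transform import Rotation as R
from scipy.optimize import least_squares
s0,d0=pickle.load(open('c0.pkl','rb'))
def proj(P,c,pose=None):
    P=np.atleast_2d(P)
    if 'eye' in c and c['eye'] is not None:
        q=(P-c['eye'])@R.from_quat(c['orientation']).as_matrix()
        uv=q[:,:2]/q[:,2:]
    else:
        p,rot=pose
        T=np.array(c['T_tool_cam']); q=(P-p)@R.from_quat(rot).as_matrix()
        q=(q-T[:3,3])@T[:3,:3]
        th=np.arctan2(np.hypot(q[:,0],q[:,1]),q[:,2]); n=np.hypot(q[:,0],q[:,1])
        uv=q[:,:2]/n[:,None]*th[:,None]
    K=c['K']; return uv*[K[0,0],K[1,1]]+K[:2,2]
def c2w(X,car):
    X=np.atleast_2d(X); c,s=np.cos(car[2]),np.sin(car[2])
    return np.c_[car[0]+c*X[:,0]-s*X[:,1],car[1]+s*X[:,0]+c*X[:,1],X[:,2]]
E
cat > fit.py <<'E'
from h import *
def hp(r,a): return [.08+r*np.cos(a),0,.038+r*np.sin(a)]
def model(p):
    x,y,w,g,a=p   # g = rack front gap
    f=.03-g; b=f-.15
    L=[('scene',(.2,.055,.015),(450,253.1)),('scene',(.2,-.055,.015),(425,299.4)),('scene',(-.2,-.055,.015),(227.5,206)),
     ('side',(.2,-.055,.015),(256.7,350)),('side',(.2,.055,.015),(315.7,386)),('side',(-.2,.055,.015),(461,248.3)),
     ('side',(b,.025,.075),(440.7,221)),('side',(f,.025,.015),(384.3,290)),('scene',(f,-.025,.075),(322.2,215.6)),('scene',(f,-.025,.015),(322.8,230)),
     ('side',hp(.115,a),(308.3,280)),('side',hp(.05,a),(325,296.7)),('scene',hp(.115,a),(419.7,218.8)),('scene',hp(.05,a),(395.6,229.7))]
    return L
def res(p):
    return np.concatenate([proj(c2w(X,p[:3]),d0[n])[0]-uv for n,X,uv in model(p)])
if __name__=='__main__':
    r=least_squares(res,[.55,.15,1.5,.035,1.],loss='soft_l1')
    print(r.x,np.degrees(r.x[2]),np.degrees(r.x[4])); print(r.fun.reshape(-1,2).round(1))
    np.save('fit.npy',r.x)
    x=r.x; pose=(s0['eef_pos'],s0['eef_rot'])
    pts=[(.2,.055,.015),(.2,-.055,.015),(-.12+.0,0,.045),hp(.115,x[4]),hp(.05,x[4]),(.03-x[3],-.025,.075)]
    print('wrist',proj(c2w(pts,x[:3]),d0['wrist'],pose).round(0))
    for n,X in dict(rack_back=(-.12-x[3],0,.045),home_back=(-.12,0,.045),pivot=(.08,0,.038),grip=hp(.085,x[4]),board_end=(-.2,0,.015)).items(): print(n,c2w(X,x[:3])[0].round(4))
E
python3 fit.py
```

```text
[0.49114255 0.01376171 1.40798905 0.0433454  0.94942968] 80.67183044472293 54.398313632642726
[[ 1.1 -2.5]
 [ 0.5 -1.9]
 [-1.2 -1.6]
 [-3.  -1.9]
 [-1.6  1. ]
 [-0.  -1.4]
 [-1.5  0.2]
 [ 2.3  4.3]
 [ 0.1 -3.6]
 [-0.8  3.4]
 [-1.5  0.5]
 [ 0.1 -0. ]
 [-0.2 -0.8]
 [-1.5 -0.6]]
wrist [[ 97.  19.]
 [183.  15.]
 [105. 308.]
 [ 59.  44.]
 [ 89.  95.]
 [105. 228.]]
rack_back [ 0.4647 -0.1474  0.045 ]
home_back [ 0.4717 -0.1047  0.045 ]
pivot [0.5041 0.0927 0.038 ]
grip [0.5121 0.1415 0.1071]
board_end [ 0.4587 -0.1836  0.015 ]
```

```bash
sed -i "s/('side',(f,.025,.015),(384.3,290)),//; s/,('scene',(f,-.025,.015),(322.8,230))//" fit.py; python3 fit.py
cat >> h.py <<'E'
def down(yaw): return R.from_euler('z',yaw)*R.from_quat([1,0,0,0])
def delta(pos,rot=None,s=None):
    if s is None:
        from bench import state; s=state()
    A=R.from_quat(s['eef_rot']); d=A.inv().apply(np.array(pos)-s['eef_pos'])/.3
    w=(A.inv()*rot).as_rotvec()/np.pi if rot is not None else np.zeros(3)
    return d.round(4),w.round(4)
E
python3 - <<'E'
from h import *
x=np.load('fit.npy'); yaw=x[2]-np.pi/2
P=c2w((-.208,0,.20),x[:3])[0]; print(P,delta(P,down(yaw)), down(yaw).apply([0,-1,0]))
E
```

```text
[0.49094531 0.01384303 1.40738647 0.04380467 0.9499494 ] 80.63730476973504 54.42809125727974
[[ 1.2 -2.5]
 [ 0.5 -1.9]
 [-1.1 -1.8]
 [-3.  -1.8]
 [-1.6  1. ]
 [ 0.1 -1.3]
 [-1.2  0.1]
 [-0.1 -3.8]
 [-1.4  0.5]
 [ 0.2  0. ]
 [-0.2 -0.9]
 [-1.5 -0.6]]
wrist [[ 96.  19.]
 [183.  15.]
 [105. 308.]
 [ 59.  44.]
 [ 89.  94.]
 [104. 228.]]
rack_back [ 0.4643 -0.1478  0.045 ]
home_back [ 0.4714 -0.1046  0.045 ]
pivot [0.504  0.0928 0.038 ]
grip [0.512  0.1416 0.1071]
board_end [ 0.4584 -0.1835  0.015 ]
[ 0.45710712 -0.19138606  0.2       ] (array([-0.8918,  0.6379,  0.1765]), array([0.0001, 0.0004, 0.052 ])) [0.16268358 0.98667829 0.        ]
```

step_arm([
  [-1, -0.05, 0.035, 0.01, 0, 0, 0.005],
  [-1, -0.15, 0.11, 0.03, 0, 0, 0.015],
  [-1, -0.28, 0.2, 0.05, 0, 0, 0.025],
  [-1, -0.41, 0.29, 0.08, 0, 0, 0.035],
  [-1, -0.54, 0.385, 0.1, 0, 0, 0.045],
  [-1, -0.67, 0.48, 0.13, 0, 0, 0.052],
  [-1, -0.79, 0.565, 0.15, 0, 0, 0.052],
  [-1, -0.86, 0.615, 0.17, 0, 0, 0.052],
  [-1, -0.892, 0.638, 0.1765, 0, 0, 0.052],
  [-1, -0.892, 0.638, 0.1765, 0, 0, 0.052],
  [-1, -0.892, 0.638, 0.1765, 0, 0, 0.052],
], squeeze=20)

```text
time_s: 1.25
eef_pos: [0.4586, -0.1908, 0.2003]
eef_rot: [0.997, -0.081, 0.0, -0.0]
wrist_force: [1.5, -0.1, 0.3]
opening: -0.0001
```

```bash
cat > look.py <<'E'
import sys; from h import *; from bench import *
tag=sys.argv[1]; names=sys.argv[2:]
s=state(); d={}
for n in names:
    d[n]=capture(n); cv2.imwrite(f'pics/{n}{tag}.png',d[n]['img'][:,:,::-1])
pickle.dump((s,d),open(f'c{tag}.pkl','wb'))
x=np.load('fit.npy'); print(s['time_s'],s['eef_pos'],s['wrist_force'],s['opening'],tip_extent if not callable(tip_extent) else tip_extent())
E
python3 look.py 1 wrist scene side
```

```text
1.25 [ 0.45860925 -0.19082926  0.20028733] [ 1.49343609 -0.11161528  0.33834235] -0.00013421022885171612 0.022
```

View pics/wrist1.png

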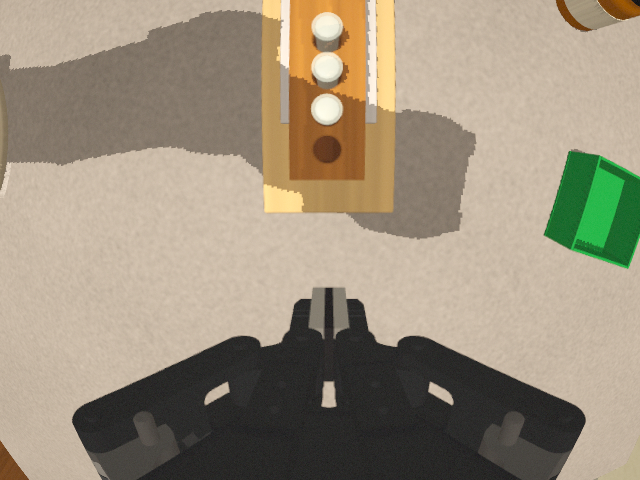

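View pics/scene1.png

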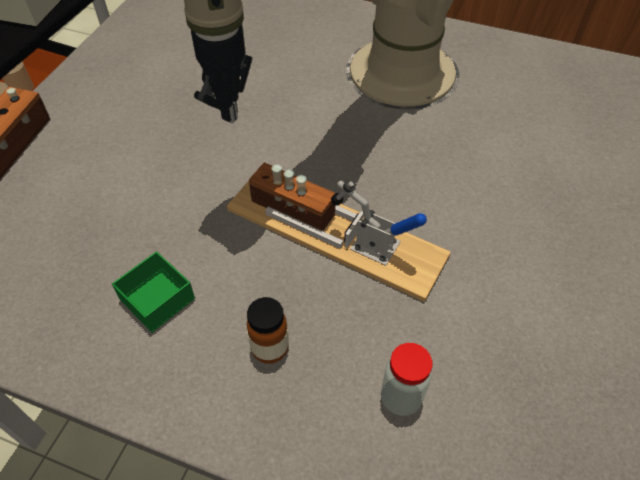

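View pics/side1.png

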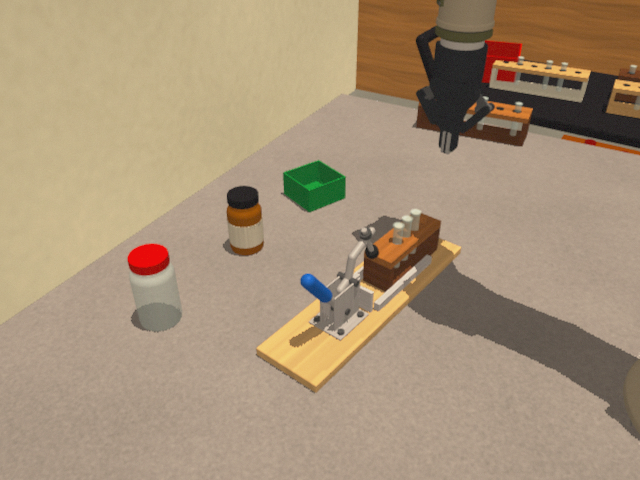

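```bash
python3 - <<'E'
from h import *
s,d=pickle.load(open('c1.pkl','rb')); x=np.load('fit.npy'); g=x[3]
b=-.12-g
print(proj(c2w([(-.2,.055,.015),(-.2,-.055,.015),(b,.025,.075),(b,-.025,.075)],x[:3]),d['wrist'],(s['eef_pos'],s['eef_rot'])))
# fit gap, x,y from wrist
obs=np.array([(263,212),(394,212),(289,180),(365,180)])
f=lambda p:(proj(c2w([(-.2,.055,.015),(-.2,-.055,.015),(-.12-p[3],.025,.075),(-.12-p[3],-.025,.075)],p[:3]),d['wrist'],(s['eef_pos'],s['eef_rot']))-obs).ravel()
r=least_squares(f,x[:4]);print(r.x,r.cost)
C=c2w([(-.12-g-.011-.012,0,.063)],x[:3])[0]; print(C,delta(C,down(x[2]-np.pi/2)))
E
```

```text
[[261.88317389 211.52963964]
 [391.96515086 211.63893031]
 [288.82656494 176.37856453]
 [364.36712446 176.41988993]]
[0.49052752 0.01355867 1.41320509 0.04586627] 1.092626972337014
[ 0.46055526 -0.17047308  0.063     ] (array([-0.0039, -0.0668,  0.457 ]), array([-0.    ,  0.0001,  0.0007]))
```

step_arm([
  [-1, 0, 0, 0.04, 0, 0, 0],
  [-1, 0, 0, 0.13, 0, 0, 0],
  [-1, 0, 0, 0.24, 0, 0, 0],
  [-1, 0, 0, 0.34, 0, 0, 0],
  [-1, -0.002, 0, 0.42, 0, 0, 0],
  [-1, -0.004, -0.015, 0.457, 0, 0, 0],
  [-1, -0.004, -0.035, 0.457, 0, 0, 0],
  [-1, -0.004, -0.05, 0.457, 0, 0, 0],
  [-1, -0.004, -0.06, 0.457, 0, 0, 0],
  [-1, -0.004, -0.06, 0.457, 0, 0, 0],
])

```text
time_s: 2.4
eef_pos: [0.461, -0.1719, 0.064]
eef_rot: [0.997, -0.08, 0.001, 0.0]
wrist_force: [0.5, 1.0, 0.2]
opening: -0.0002
```

```bash
python3 look.py 2 wrist side
```

```text
2.4 [ 0.46095659 -0.17192403  0.06401903] [0.450418   0.96311566 0.15152152] -0.00020349050591678315 0.022
```

View pics/wrist2.png

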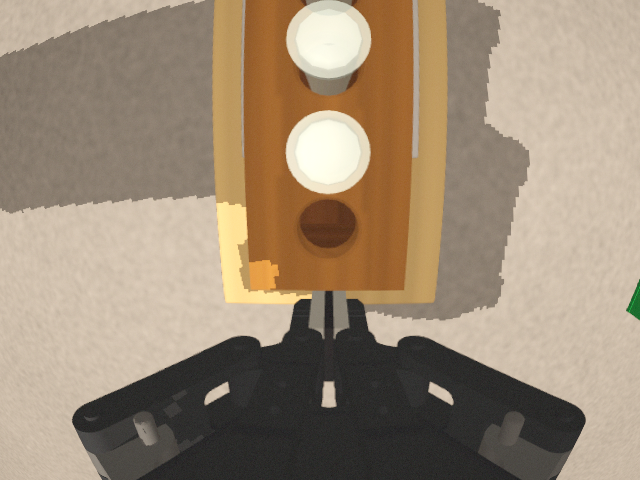

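View pics/side2.png

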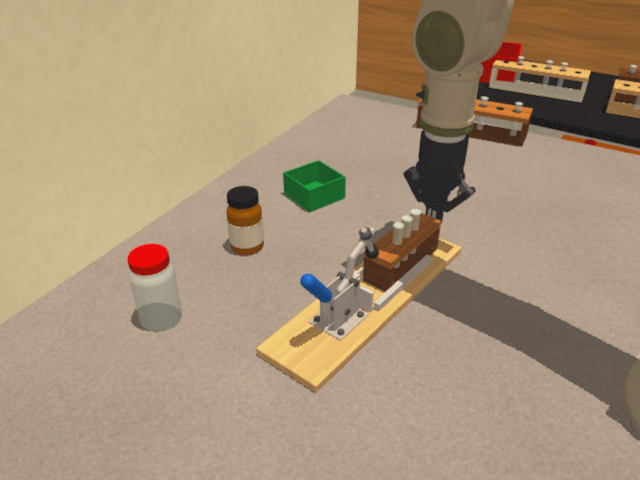

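step_arm([
  [-1, 0, -0.005, 0, 0, 0, 0],
  [-1, 0, -0.01, 0, 0, 0, 0],
  [-1, 0, -0.015, 0, 0, 0, 0],
  [-1, 0, -0.02, 0, 0, 0, 0],
  [-1, 0, -0.025, 0, 0, 0, 0],
  [-1, 0, -0.03, 0, 0, 0, 0],
  [-1, 0, -0.035, 0, 0, 0, 0],
  [-1, 0, -0.04, 0, 0, 0, 0],
  [-1, 0, -0.045, 0, 0, 0, 0],
  [-1, 0, -0.05, 0, 0, 0, 0],
  [-1, 0, -0.055, 0, 0, 0, 0],
  [-1, 0, -0.06, 0, 0, 0, 0],
  [-1, 0, -0.065, 0, 0, 0, 0],
  [-1, 0, -0.07, 0, 0, 0, 0],
  [-1, 0, -0.075, 0, 0, 0, 0],
  [-1, 0, -0.08, 0, 0, 0, 0],
  [-1, 0, -0.085, 0, 0, 0, 0],
  [-1, 0, -0.09, 0, 0, 0, 0],
  [-1, 0, -0.095, 0, 0, 0, 0],
  [-1, 0, -0.1, 0, 0, 0, 0],
])

```text
time_s: 4.5
eef_pos: [0.4655, -0.1428, 0.0638]
eef_rot: [0.997, -0.08, 0.001, 0.0]
wrist_force: [-0.3, -1.5, 0.1]
opening: -0.0001
```

```bash
python3 look.py 3 wrist side; python3 -c "
from h import *; from bench import state
x=np.load('fit.npy');s=state()
c,n=np.cos(x[2]),np.sin(x[2]); p=s['eef_pos'][:2]-x[:2]; print(c*p[0]+n*p[1], -n*p[0]+c*p[1])"
```

```text
4.5 [ 0.46549339 -0.14278558  0.06383183] [-0.31031338 -1.45524684  0.08981992] -0.0001199145366530917 0.022
-0.15845813646909288 -0.00038734758503632463
```

View pics/wrist3.png

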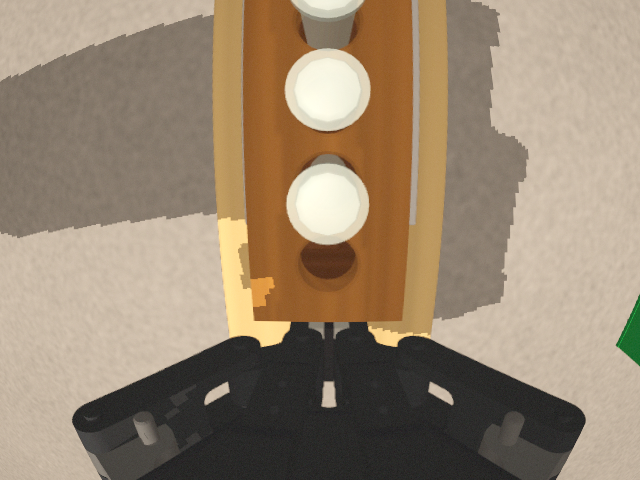

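step_arm([
  [-1, 0, -0.003, 0, 0, 0, 0],
  [-1, 0, -0.006, 0, 0, 0, 0],
  [-1, 0, -0.009, 0, 0, 0, 0],
  [-1, 0, -0.012, 0, 0, 0, 0],
  [-1, 0, -0.015, 0, 0, 0, 0],
  [-1, 0, -0.018, 0, 0, 0, 0],
  [-1, 0, -0.021, 0, 0, 0, 0],
  [-1, 0, -0.024, 0, 0, 0, 0],
  [-1, 0, -0.027, 0, 0, 0, 0],
  [-1, 0, -0.03, 0, 0, 0, 0],
  [-1, 0, -0.033, 0, 0, 0, 0],
  [-1, 0, -0.036, 0, 0, 0, 0],
  [-1, 0, -0.039, 0, 0, 0, 0],
  [-1, 0, -0.042, 0, 0, 0, 0],
  [-1, 0, -0.045, 0, 0, 0, 0],
  [-1, 0, -0.048, 0, 0, 0, 0],
  [-1, 0, -0.051, 0, 0, 0, 0],
  [-1, 0, -0.054, 0, 0, 0, 0],
  [-1, 0, -0.057, 0, 0, 0, 0],
  [-1, 0, -0.06, 0, 0, 0, 0],
])

```text
time_s: 6.6
eef_pos: [0.4684, -0.1248, 0.0639]
eef_rot: [0.997, -0.08, 0.001, 0.0]
wrist_force: [-0.5, -2.7, -0.2]
opening: 0.0001
```

```bash
python3 look.py 4 scene side; python3 -c "
import cv2
a=cv2.imread('pics/side4.png')[200:350,300:500];cv2.imwrite('pics/s4.png',cv2.resize(a,None,fx=4,fy=4,interpolation=2))"
```

```text
6.6 [ 0.46843537 -0.12476106  0.06385176] [-0.50166995 -2.67402471 -0.18283166] 9.768877739735118e-05 0.022
```

View pics/s4.png

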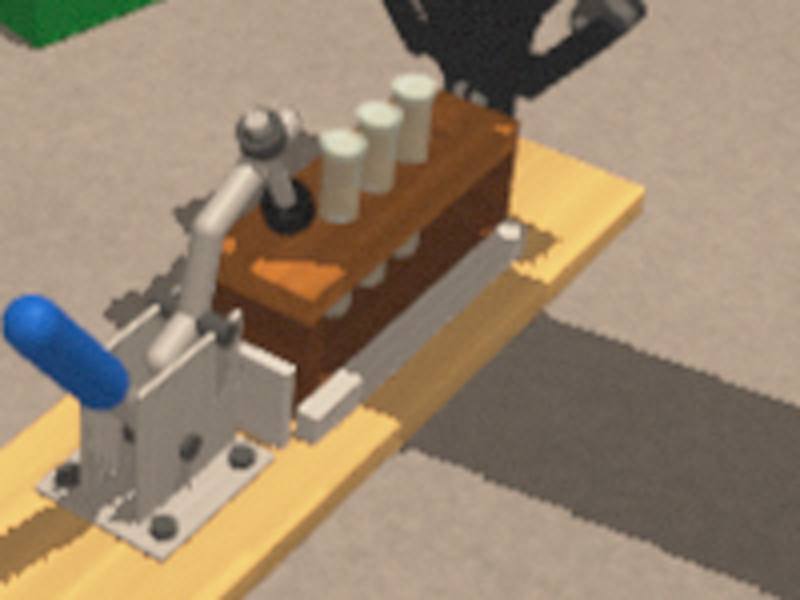

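step_arm([
  [-1, 0, -0.0025, 0, 0, 0, 0],
  [-1, 0, -0.005, 0, 0, 0, 0],
  [-1, 0, -0.0075, 0, 0, 0, 0],
  [-1, 0, -0.01, 0, 0, 0, 0],
  [-1, 0, -0.0125, 0, 0, 0, 0],
  [-1, 0, -0.015, 0, 0, 0, 0],
  [-1, 0, -0.0175, 0, 0, 0, 0],
])

```text
time_s: 7.4
eef_pos: [0.4693, -0.1194, 0.0639]
eef_rot: [0.997, -0.08, 0.001, 0.0]
wrist_force: [0.1, -3.2, 1.4]
opening: -0.0002
```

step_arm([
  [-1, 0, -0.002, 0, 0, 0, 0],
  [-1, 0, -0.004, 0, 0, 0, 0],
  [-1, 0, -0.006, 0, 0, 0, 0],
  [-1, 0, -0.008, 0, 0, 0, 0],
])

```text
time_s: 7.8
eef_pos: [0.4697, -0.117, 0.0638]
eef_rot: [0.997, -0.08, 0.001, 0.0]
wrist_force: [0.1, -2.6, 0.4]
opening: -0.0001
```

step_arm([
  [-1, 0, -0.002, 0, 0, 0, 0],
  [-1, 0, -0.004, 0, 0, 0, 0],
  [-1, 0, -0.006, 0, 0, 0, 0],
])

```text
time_s: 8.1
eef_pos: [0.4698, -0.1159, 0.0639]
eef_rot: [0.997, -0.081, 0.001, 0.0]
wrist_force: [-1.5, -7.9, 0.4]
opening: -0.0001
```

step_arm([
  [-1, 0, -0.0015, 0, 0, 0, 0],
  [-1, 0, -0.003, 0, 0, 0, 0],
])

```text
time_s: 8.3
eef_pos: [0.4698, -0.1159, 0.0639]
eef_rot: [0.997, -0.081, 0.001, 0.001]
wrist_force: [-1.9, -7.7, 0.7]
opening: 0.0001
```

step_arm([
  [-1, 0, -0.002, 0, 0, 0, 0],
  [-1, 0, -0.004, 0, 0, 0, 0],
  [-1, 0, -0.006, 0, 0, 0, 0],
])

```text
time_s: 8.6
eef_pos: [0.4698, -0.1155, 0.064]
eef_rot: [0.997, -0.082, 0.001, 0.002]
wrist_force: [-1.6, -11.1, 1.9]
opening: 0.0001
```

step_arm([
  [-1, 0, 0.002, 0, 0, 0, 0],
  [-1, 0, 0.006, 0, 0, 0, 0],
  [-1, 0, 0.02, 0, 0, 0, 0],
  [-1, 0, 0.05, 0, 0, 0, 0],
  [-1, 0, 0.09, 0, 0, 0, 0],
  [-1, 0, 0.11, -0.02, 0, 0, 0],
  [-1, 0, 0.11, -0.1, 0, 0, 0],
  [-1, 0, 0.11, -0.22, 0, 0, 0],
  [-1, 0, 0.11, -0.35, 0, 0, 0],
  [-1, 0, 0.11, -0.45, 0, 0, 0],
  [-1, 0, 0.11, -0.5, 0, 0, 0],
  [-1, 0, 0.11, -0.5, 0, 0, 0],
])

```text
time_s: 9.8
eef_pos: [0.4649, -0.1485, 0.2166]
eef_rot: [0.997, -0.083, 0.003, 0.002]
wrist_force: [0.0, -0.2, -0.8]
opening: -0.0004
```

```bash
python3 look.py 5 wrist scene side; python3 -c "
import cv2
a=cv2.imread('pics/side5.png')[200:350,300:500];a=cv2.resize(a,None,fx=4,fy=4,interpolation=2);cv2.imwrite('pics/s5.png',a)
a=cv2.imread('pics/scene5.png')[160:310,220:460];a=cv2.resize(a,None,fx=3.3,fy=3.3,interpolation=2);cv2.imwrite('pics/sc5.png',a)"
```

```text
9.8 [ 0.4648681  -0.14845325  0.2166085 ] [ 0.04393634 -0.16533081 -0.84765585] -0.0003928813438731171 0.022
```

View pics/s5.png

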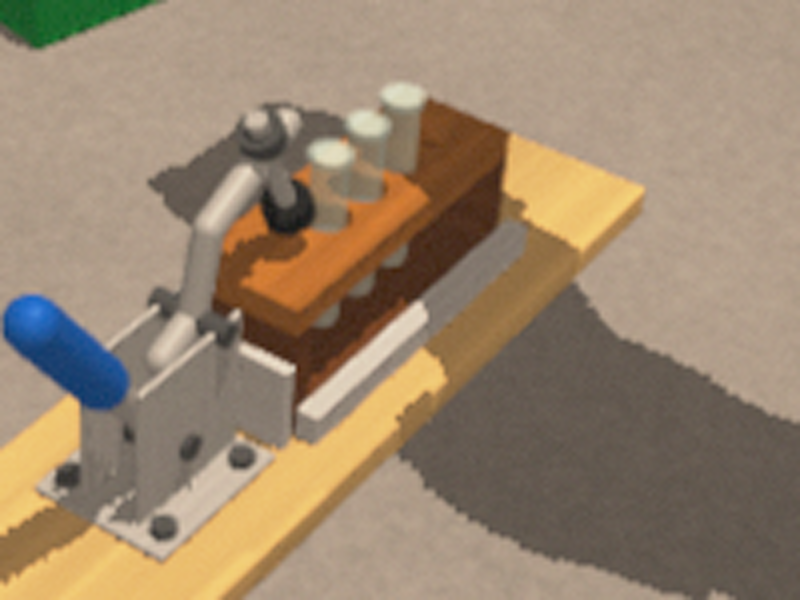

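View pics/sc5.png

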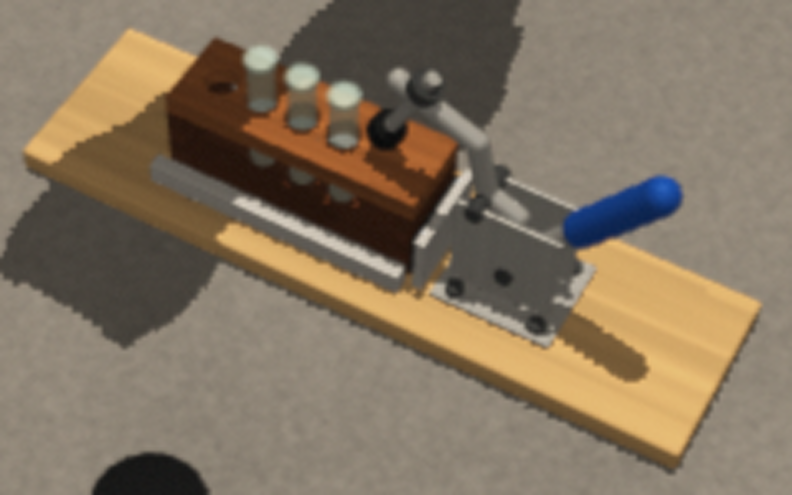

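View pics/wrist5.png

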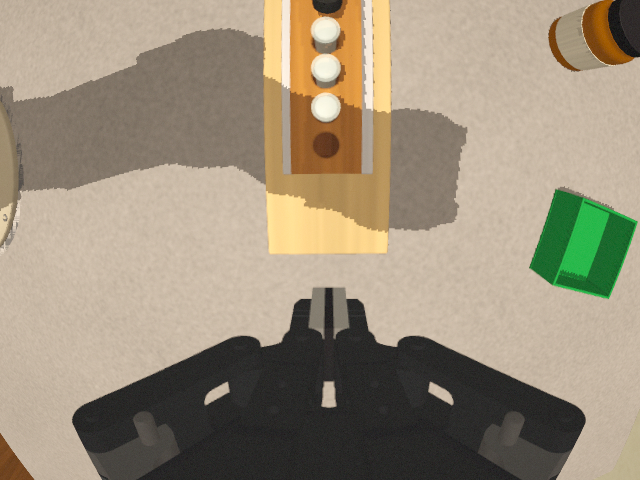

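```bash
python3 - <<'E'
from h import *
x=np.load('fit.npy'); q=down(x[2]-np.pi/2)
for P in [(.100,0,.24),(.107,0,.157)]:
    P=c2w(P,x[:3])[0]; print(P,delta(P,q))
s,d=pickle.load(open('c5.pkl','rb'))
E
```

```text
[0.50721367 0.11251086 0.24      ] (array([ 8.000e-04, -8.795e-01, -9.030e-02]), array([ 0.0009, -0.0003, -0.0004]))
[0.50835245 0.1194176  0.157     ] (array([ 5.000e-04, -9.036e-01,  1.863e-01]), array([ 0.0009, -0.0003, -0.0004]))
```

step_arm([
  [-1, 0, -0.04, -0.02, 0.001, 0, 0],
  [-1, 0, -0.12, -0.05, 0.001, 0, 0],
  [-1, 0, -0.23, -0.08, 0.001, 0, 0],
  [-1, 0, -0.36, -0.09, 0.001, 0, 0],
  [-1, 0, -0.5, -0.09, 0.001, 0, 0],
  [-1, 0, -0.63, -0.09, 0.001, 0, 0],
  [-1, 0, -0.74, -0.09, 0.001, 0, 0],
  [-1, 0, -0.82, -0.09, 0.001, 0, 0],
  [-1, 0, -0.865, -0.09, 0.001, 0, 0],
  [-1, 0, -0.88, -0.09, 0.001, 0, 0],
  [-1, 0, -0.88, -0.09, 0.001, 0, 0],
])

```text
time_s: 11.05
eef_pos: [0.5067, 0.1126, 0.2395]
eef_rot: [0.997, -0.082, 0.0, 0.0]
wrist_force: [0.5, -0.5, -0.3]
opening: -0.0001
```

```bash
python3 look.py 6 wrist side; python3 - <<'E'
from h import *
from bench import state
s,d=pickle.load(open('c6.pkl','rb')); x=np.load('fit.npy')
for a in (50,54.4,59):
    a=np.radians(a); print(proj(c2w([(.08+r*np.cos(a),0,.038+r*np.sin(a)) for r in (.045,.125)],x[:3]),d['wrist'],(s['eef_pos'],s['eef_rot'])))
q=down(x[2]-np.pi/2)
for P in [(.107,0,.157)]:
    P=c2w(P,x[:3])[0]; print(P,delta(P,q))
E
```

```text
11.05 [0.50672996 0.1125725  0.23953775] [ 0.51358305 -0.52010353 -0.28850626] -9.647262449285196e-05 0.022
[[329.19814996 213.72871882]
 [329.40173395 151.83920349]]
[[329.20560439 217.69655703]
 [329.43672868 165.07881001]]
[[329.21277069 222.02427218]
 [329.47080027 180.26270986]]
[0.50835245 0.1194176  0.157     ] (array([ 0.0007, -0.0275,  0.2758]), array([ 0.0002, -0.0001, -0.0009]))
```

View pics/wrist6.png

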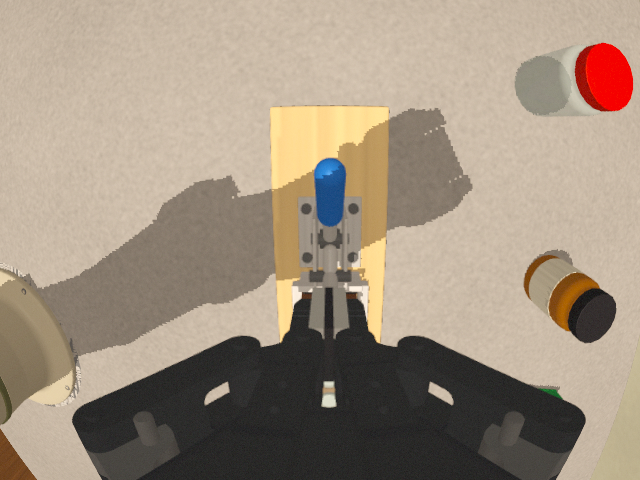

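View pics/side6.png

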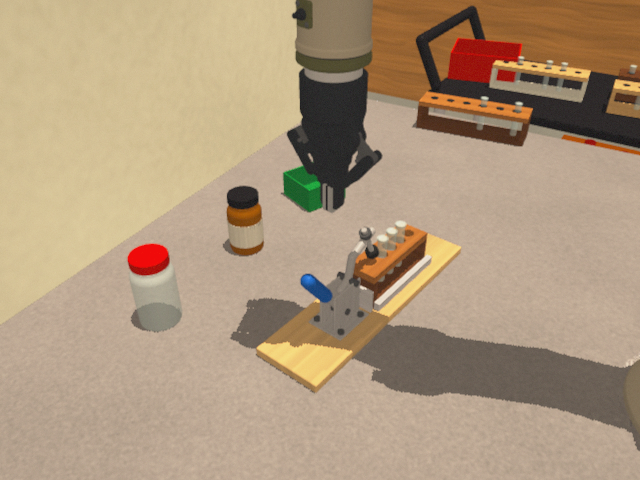

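step_arm([
  [-1, 0, -0.01, 0.03, 0, 0, 0],
  [-1, 0.001, -0.02, 0.1, 0, 0, -0.001],
  [-1, 0.001, -0.0275, 0.17, 0, 0, -0.001],
  [-1, 0.001, -0.0275, 0.23, 0, 0, -0.001],
  [-1, 0.001, -0.0275, 0.265, 0, 0, -0.001],
  [-1, 0.001, -0.0275, 0.276, 0, 0, -0.001],
  [-1, 0.001, -0.0275, 0.276, 0, 0, -0.001],
])

```text
time_s: 11.85
eef_pos: [0.5084, 0.1189, 0.1567]
eef_rot: [0.997, -0.082, -0.0, 0.001]
wrist_force: [1.1, -0.2, -0.7]
opening: -0.0002
```

```bash
python3 look.py 7 scene side; python3 - <<'E'
from h import *
import cv2
a=cv2.imread('pics/side7.png')[170:370,240:460];a=cv2.resize(a,None,fx=3,fy=3,interpolation=2);cv2.imwrite('pics/s7.png',a)
from bench import state
s=state(); x=np.load('fit.npy'); q=down(x[2]-np.pi/2)
def tcp(a,r=.1,off=0): 
    a=np.radians(a); return (.08+r*np.cos(a)-(.01+off)*np.sin(a)-.011,0,.038+r*np.sin(a)+(.01+off)*np.cos(a)+.022)
for a in range(56,-1,-4): 
    print(a,np.round(tcp(a),4),delta(c2w(tcp(a),x[:3])[0],q))
E
```

```text
11.85 [0.50838138 0.11894508 0.15668845] [ 1.07703213 -0.24071941 -0.65803234] -0.00017869254624624338 0.022
56 [0.1166 0.     0.1485] (array([-0.0015, -0.0324,  0.03  ]), array([ 0.0001, -0.0004, -0.0001]))
52 [0.1227 0.     0.145 ] (array([-0.0015, -0.0526,  0.0418]), array([ 0.0001, -0.0004, -0.0001]))
48 [0.1285 0.     0.141 ] (array([-0.0016, -0.0719,  0.055 ]), array([ 0.0001, -0.0004, -0.0001]))
44 [0.134  0.     0.1367] (array([-0.0016, -0.0902,  0.0694]), array([ 0.0001, -0.0004, -0.0001]))
40 [0.1392 0.     0.1319] (array([-0.0016, -0.1075,  0.0852]), array([ 0.0001, -0.0004, -0.0001]))
36 [0.144  0.     0.1269] (array([-0.0016, -0.1237,  0.1021]), array([ 0.0001, -0.0004, -0.0001]))
32 [0.1485 0.     0.1215] (array([-0.0017, -0.1386,  0.12  ]), array([ 0.0001, -0.0004, -0.0001]))
28 [0.1526 0.     0.1158] (array([-0.0017, -0.1523,  0.139 ]), array([ 0.0001, -0.0004, -0.0001]))
24 [0.1563 0.     0.1098] (array([-0.0017, -0.1646,  0.1589]), array([ 0.0001, -0.0004, -0.0001]))
20 [0.1595 0.     0.1036] (array([-0.0017, -0.1755,  0.1796]), array([ 0.0001, -0.0004, -0.0001]))
16 [0.1624 0.     0.0972] (array([-0.0018, -0.1849,  0.201 ]), array([ 0.0001, -0.0004, -0.0001]))
12 [0.1647 0.     0.0906] (array([-0.0018, -0.1928,  0.223 ]), array([ 0.0001, -0.0004, -0.0001]))
8 [0.1666 0.     0.0838] (array([-0.0018, -0.1991,  0.2455]), array([ 0.0001, -0.0004, -0.0001]))
4 [0.1681 0.     0.077 ] (array([-0.0018, -0.2038,  0.2684]), array([ 0.0001, -0.0004, -0.0001]))
0 [0.169 0.    0.07 ] (array([-0.0019, -0.207 ,  0.2916]), array([ 0.0001, -0.0004, -0.0001]))
```

View pics/s7.png

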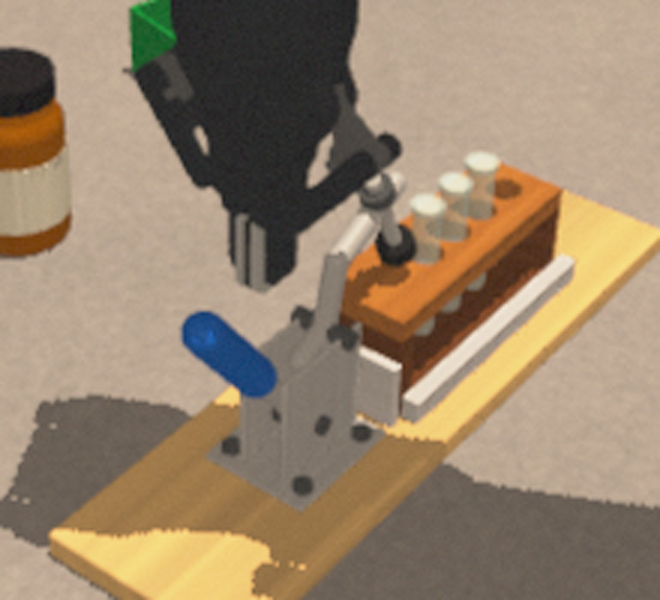

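step_arm([
  [-1, -0.001, -0.008, 0.008, 0, 0, 0],
  [-1, -0.001, -0.016, 0.015, 0, 0, 0],
  [-1, -0.001, -0.024, 0.022, 0, 0, 0],
  [-1, -0.001, -0.03, 0.028, 0, 0, 0],
  [-1, -0.001, -0.0349, 0.0315, 0, 0, 0],
  [-1, -0.001, -0.0398, 0.0345, 0, 0, 0],
  [-1, -0.001, -0.0447, 0.0375, 0, 0, 0],
  [-1, -0.0015, -0.0496, 0.0405, 0, 0, 0],
  [-1, -0.0015, -0.0545, 0.0435, 0, 0, 0],
  [-1, -0.0015, -0.0594, 0.0465, 0, 0, 0],
  [-1, -0.0015, -0.0643, 0.05, 0, 0, 0],
])

```text
time_s: 13.05
eef_pos: [0.5115, 0.1384, 0.1424]
eef_rot: [0.997, -0.082, 0.001, 0.0]
wrist_force: [-0.1, -0.7, -0.2]
opening: 0.0001
```

```bash
python3 look.py 8 scene side; python3 - <<'E'
from h import *
import cv2
a=cv2.imread('pics/side8.png')[170:370,240:460];a=cv2.resize(a,None,fx=3,fy=3,interpolation=2);cv2.imwrite('pics/s8.png',a)
E
```

```text
13.05 [0.51152428 0.13840555 0.14243631] [-0.07380824 -0.72717463 -0.16607597] 0.00010265670697114749 0.022
```

View pics/s8.png

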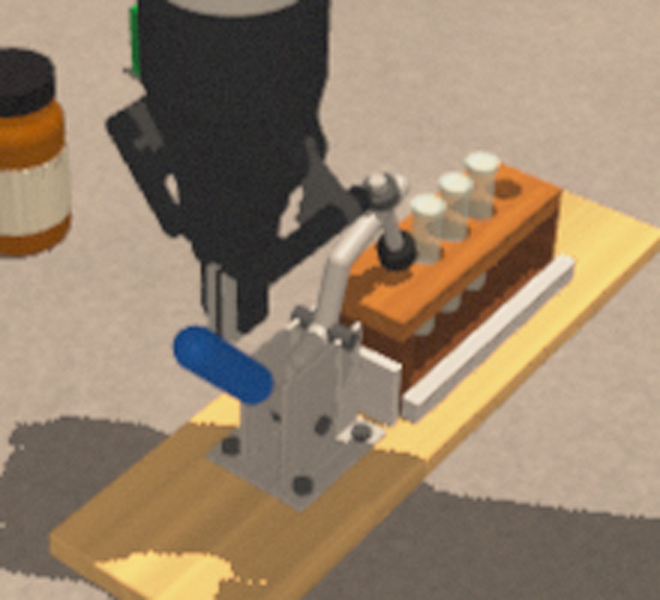

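```bash
cat > arc.py <<'E'
from h import *
from bench import state
s=state(); x=np.load('fit.npy'); q=down(x[2]-np.pi/2)
c,n=np.cos(x[2]),np.sin(x[2]); p=s['eef_pos'][:2]-x[:2]; X=c*p[0]+n*p[1]; Y=-n*p[0]+c*p[1]; Z=s['eef_pos'][2]
cx,cz=X+.011-.08,Z-.022-.038; rho=np.hypot(cx,cz); th=np.arctan2(cz,cx)
r=np.sqrt(rho**2-1e-4); a0=th-np.arctan2(.01,r); print('X,Y,Z',X,Y,Z,'r',r,'a',np.degrees(a0),'F',s['wrist_force'])
F=s['wrist_force']; Fx=c*F[0]+n*F[1]; print('tangential N', -(Fx*np.sin(a0)-F[2]*np.cos(a0)),'radial',Fx*np.cos(a0)+F[2]*np.sin(a0))
for k in range(1,17):
    a=a0-np.radians(k); t=(.08+r*np.cos(a)-.01*np.sin(a)-.011,0,.038+r*np.sin(a)+.01*np.cos(a)+.022)
    print(k,delta(c2w(t,x[:3])[0],q,s)[0])
E
python3 arc.py
```

```text
X,Y,Z 0.1265110649406039 2.907139876410364e-05 0.1423582143921764 r 0.09995197881217788 a 49.35993300463872 F [ 0.06738057  0.0946267  -0.13390291]
tangential N -0.16637726136458192 radial -0.03365843628796178
1 [ 0.0001 -0.0048  0.0034]
2 [ 0.0001 -0.0095  0.0069]
3 [ 0.0001 -0.0141  0.0104]
4 [ 0.0001 -0.0187  0.014 ]
5 [ 0.0001 -0.0232  0.0178]
6 [ 0.0001 -0.0276  0.0215]
7 [ 0.0001 -0.032   0.0254]
8 [ 0.0001 -0.0363  0.0293]
9 [ 0.0001 -0.0406  0.0334]
10 [ 0.0001 -0.0448  0.0375]
11 [ 0.0001 -0.0489  0.0416]
12 [ 0.0001 -0.0529  0.0459]
13 [ 0.     -0.0568  0.0502]
14 [ 0.     -0.0607  0.0545]
15 [ 0.     -0.0645  0.059 ]
16 [ 0.     -0.0683  0.0635]
```

step_arm([
  [-1, 0, -0.0048, 0.0034, 0, 0, 0],
  [-1, 0, -0.0095, 0.0069, 0, 0, 0],
  [-1, 0, -0.0141, 0.0104, 0, 0, 0],
  [-1, 0, -0.0187, 0.014, 0, 0, 0],
  [-1, 0, -0.0232, 0.0178, 0, 0, 0],
  [-1, 0, -0.0276, 0.0215, 0, 0, 0],
  [-1, 0, -0.032, 0.0254, 0, 0, 0],
  [-1, 0, -0.0363, 0.0293, 0, 0, 0],
])

```text
time_s: 13.95
eef_pos: [0.5133, 0.1496, 0.1335]
eef_rot: [0.997, -0.082, 0.001, 0.0]
wrist_force: [0.2, -0.1, 0.7]
opening: -0.0
```

```bash
python3 arc.py
```

```text
X,Y,Z 0.13754875825843907 1.9444232797122263e-05 0.13347732410366228 r 0.09998924650285425 a 41.27626799656046 F [ 0.15500691 -0.06997193  0.66454891]
tangential N 0.5283428044879376 radial 0.40546215522129697
1 [ 0.0001 -0.0042  0.004 ]
2 [ 0.0001 -0.0084  0.0081]
3 [ 0.0001 -0.0125  0.0123]
4 [ 0.     -0.0165  0.0165]
5 [ 0.     -0.0205  0.0208]
6 [ 0.     -0.0244  0.0252]
7 [ 0.     -0.0281  0.0297]
8 [ 0.     -0.0319  0.0342]
9 [ 0.     -0.0355  0.0388]
10 [ 0.     -0.0391  0.0434]
11 [ 0.     -0.0425  0.0481]
12 [ 0.     -0.0459  0.0529]
13 [ 0.     -0.0492  0.0577]
14 [ 0.     -0.0525  0.0626]
15 [-0.     -0.0556  0.0675]
16 [-0.     -0.0587  0.0725]
```

step_arm([
  [-1, 0, -0.0042, 0.004, 0, 0, 0],
  [-1, 0, -0.0084, 0.0081, 0, 0, 0],
  [-1, 0, -0.0125, 0.0123, 0, 0, 0],
  [-1, 0, -0.0165, 0.0165, 0, 0, 0],
  [-1, 0, -0.0205, 0.0208, 0, 0, 0],
  [-1, 0, -0.0244, 0.0252, 0, 0, 0],
])

```text
time_s: 14.55
eef_pos: [0.5146, 0.1565, 0.126]
eef_rot: [0.997, -0.082, 0.001, 0.0]
wrist_force: [-1.0, -3.1, 7.5]
opening: -0.0002
```

```bash
python3 arc.py
```

```text
X,Y,Z 0.1445829913164931 -0.00010249386935810845 0.12600888889367037 r 0.09984969699165838 a 35.4125531925479 F [-0.9990857  -3.14953447  7.51665243]
tangential N 8.020976538708098 radial 1.6904533334584344
1 [-0.0003 -0.0038  0.0044]
2 [-0.0004 -0.0075  0.0089]
3 [-0.0004 -0.0112  0.0135]
4 [-0.0004 -0.0147  0.0181]
5 [-0.0004 -0.0182  0.0228]
6 [-0.0004 -0.0216  0.0275]
7 [-0.0004 -0.0249  0.0323]
8 [-0.0004 -0.0282  0.0372]
9 [-0.0004 -0.0313  0.0421]
10 [-0.0004 -0.0344  0.0471]
11 [-0.0004 -0.0374  0.0521]
12 [-0.0004 -0.0403  0.0572]
13 [-0.0004 -0.0431  0.0623]
14 [-0.0004 -0.0458  0.0675]
15 [-0.0004 -0.0484  0.0727]
16 [-0.0005 -0.0509  0.0779]
```

step_arm([
  [-1, 0, -0.0038, 0.0044, 0, 0, 0],
  [-1, 0, -0.0075, 0.0089, 0, 0, 0],
  [-1, 0, -0.0112, 0.0135, 0, 0, 0],
  [-1, 0, -0.0147, 0.0181, 0, 0, 0],
])

```text
time_s: 14.95
eef_pos: [0.5154, 0.1605, 0.1209]
eef_rot: [0.997, -0.082, 0.001, 0.0]
wrist_force: [-1.6, -3.7, 8.9]
opening: -0.0001
```

```bash
python3 arc.py; python3 look.py 9 side scene; python3 - <<'E'
from h import *
import cv2
a=cv2.imread('pics/side9.png')[170:370,240:460];a=cv2.resize(a,None,fx=3,fy=3,interpolation=2);cv2.imwrite('pics/s9.png',a)
E
```

```text
X,Y,Z 0.14867130314325008 -0.00026232691560796467 0.12090153762933503 r 0.09978233225456783 a 31.67168858169932 F [-1.64003389 -3.69935197  8.85742065]
tangential N 9.594851615036243 radial 1.3170601769789254
1 [-0.0009 -0.0035  0.0047]
2 [-0.0009 -0.0069  0.0094]
3 [-0.0009 -0.0103  0.0142]
4 [-0.0009 -0.0135  0.019 ]
5 [-0.0009 -0.0167  0.0239]
6 [-0.0009 -0.0198  0.0289]
7 [-0.0009 -0.0228  0.0339]
8 [-0.001  -0.0257  0.0389]
9 [-0.001  -0.0285  0.044 ]
10 [-0.001  -0.0312  0.0492]
11 [-0.001  -0.0339  0.0544]
12 [-0.001  -0.0364  0.0596]
13 [-0.001  -0.0389  0.0649]
14 [-0.001  -0.0413  0.0703]
15 [-0.001  -0.0435  0.0756]
16 [-0.001  -0.0457  0.081 ]
14.95 [0.51539052 0.1604911  0.12090154] [-1.64003389 -3.69935197  8.85742065] -8.56149559742645e-05 0.022
```

View pics/s9.png

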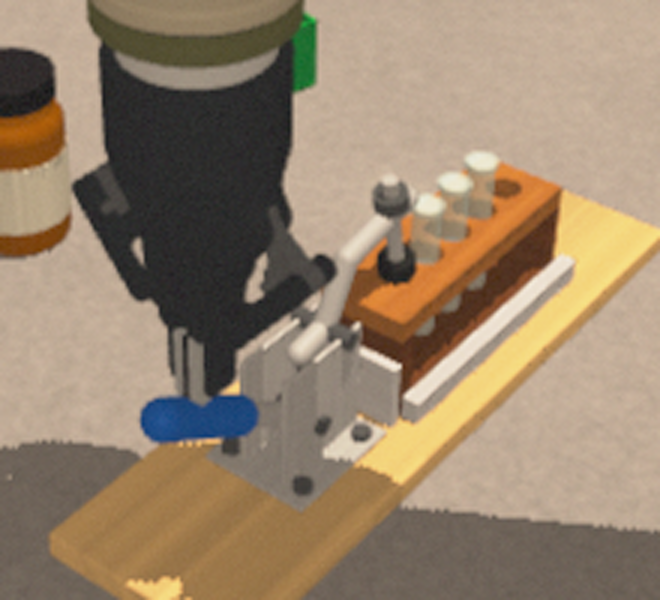

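step_arm([
  [-1, 0, -0.0035, 0.0047, 0, 0, 0],
  [-1, 0, -0.0069, 0.0094, 0, 0, 0],
  [-1, -0.0005, -0.0103, 0.0142, 0, 0, 0],
  [-1, -0.0005, -0.0135, 0.019, 0, 0, 0],
])

```text
time_s: 15.45
eef_pos: [0.5161, 0.1643, 0.1155]
eef_rot: [0.997, -0.082, 0.001, 0.0]
wrist_force: [-1.3, -2.5, 11.2]
opening: 0.0001
```

```bash
python3 arc.py|head -9
```

```text
X,Y,Z 0.15257501685824254 -0.0002959646646303188 0.11554499982999594 r 0.09985003980454778 a 27.889395739741868 F [-1.33236687 -2.49947375 11.21445702]
tangential N 11.166907128543087 radial 2.8744301313873213
1 [-0.001  -0.0032  0.0049]
2 [-0.001  -0.0063  0.0098]
3 [-0.001  -0.0093  0.0148]
4 [-0.001  -0.0122  0.0199]
5 [-0.0011 -0.0151  0.025 ]
6 [-0.0011 -0.0178  0.0301]
7 [-0.0011 -0.0205  0.0353]
```

step_arm([
  [-1, 0, -0.0032, 0.0049, 0, 0, 0],
  [-1, 0, -0.0063, 0.0098, 0, 0, 0],
  [-1, 0, -0.0093, 0.0148, 0, 0, 0],
])

```text
time_s: 15.75
eef_pos: [0.5166, 0.1669, 0.1116]
eef_rot: [0.997, -0.082, 0.001, 0.0]
wrist_force: [-1.5, -2.7, 11.7]
opening: -0.0004
```

```bash
python3 arc.py|head -9
```

```text
X,Y,Z 0.15515413676861672 -0.0004638227367945065 0.11159077937158138 r 0.09992068754023216 a 25.198902210960448 F [-1.48596207 -2.67778557 11.67132643]
tangential N 11.788462645965435 radial 2.3597936470196426
1 [-0.0016 -0.003   0.005 ]
2 [-0.0016 -0.0058  0.0101]
3 [-0.0016 -0.0086  0.0153]
4 [-0.0016 -0.0113  0.0204]
5 [-0.0016 -0.0139  0.0257]
6 [-0.0016 -0.0164  0.0309]
7 [-0.0017 -0.0188  0.0363]
```

step_arm([
  [-1, 0, -0.003, 0.005, 0, 0, 0],
  [-1, -0.001, -0.0058, 0.0101, 0, 0, 0],
  [-1, -0.001, -0.0086, 0.0153, 0, 0, 0],
])

```text
time_s: 16.05
eef_pos: [0.5169, 0.1693, 0.1074]
eef_rot: [0.997, -0.082, 0.001, 0.0]
wrist_force: [-1.7, -1.9, 10.7]
opening: 0.0001
```

```bash
python3 arc.py|head -9
```

```text
X,Y,Z 0.15766500654531834 -0.00035578459981023755 0.10744257129299815 r 0.1000613859416936 a 22.443080912936736 F [-1.70608665 -1.8533719  10.67244623]
tangential N 10.668194467140225 radial 2.127664768183686
1 [-0.0012 -0.0027  0.0052]
2 [-0.0012 -0.0053  0.0104]
3 [-0.0012 -0.0079  0.0157]
4 [-0.0013 -0.0103  0.021 ]
5 [-0.0013 -0.0127  0.0264]
6 [-0.0013 -0.0149  0.0317]
7 [-0.0013 -0.0171  0.0372]
```

Starting to fade. Continue.

step_arm([
  [-1, 0, -0.0027, 0.0052, 0, 0, 0],
  [-1, -0.001, -0.0053, 0.0104, 0, 0, 0],
  [-1, -0.001, -0.0079, 0.0157, 0, 0, 0],
])

```text
time_s: 16.35
eef_pos: [0.5172, 0.1716, 0.1031]
eef_rot: [0.997, -0.083, 0.002, 0.0]
wrist_force: [-0.9, -1.3, 7.1]
opening: 0.0
```

```bash
python3 arc.py|head -9
```

```text
X,Y,Z 0.15994076969164392 -0.00023127413480469525 0.10306603182789975 r 0.10012445600107048 a 19.63688373231823 F [-0.8786018  -1.26600712  7.12350764]
tangential N 7.177031928202951 radial 1.0827967909507266
1 [-0.0008 -0.0025  0.0053]
2 [-0.0008 -0.0048  0.0107]
3 [-0.0008 -0.0071  0.0161]
4 [-0.0009 -0.0093  0.0215]
5 [-0.0009 -0.0114  0.027 ]
6 [-0.0009 -0.0134  0.0325]
7 [-0.0009 -0.0152  0.038 ]
```

step_arm([
  [-1, 0, -0.0018, 0.004, 0, 0, 0],
  [-1, 0, -0.0036, 0.008, 0, 0, 0],
  [-1, -0.0005, -0.0054, 0.012, 0, 0, 0],
  [-1, -0.0005, -0.0071, 0.016, 0, 0, 0],
])

```text
time_s: 16.75
eef_pos: [0.5175, 0.1738, 0.0984]
eef_rot: [0.997, -0.083, 0.002, 0.0]
wrist_force: [-1.1, -0.9, 5.1]
opening: -0.0004
```

```bash
python3 arc.py|head -9
```

```text
X,Y,Z 0.16217185438149082 -0.00019162737421112366 0.09844000097360933 r 0.10029271221647572 a 16.725585665638672 F [-1.07241951 -0.89348026  5.07910801]
tangential N 5.168148274822827 radial 0.45034164161759205
1 [-0.0007 -0.0022  0.0054]
2 [-0.0007 -0.0043  0.0109]
3 [-0.0007 -0.0063  0.0164]
4 [-0.0007 -0.0082  0.022 ]
5 [-0.0008 -0.01    0.0276]
6 [-0.0008 -0.0117  0.0332]
7 [-0.0008 -0.0133  0.0388]
```

step_arm([
  [-1, 0, -0.0016, 0.004, 0, 0, 0],
  [-1, 0, -0.0032, 0.008, 0, 0, 0],
  [-1, -0.0005, -0.0047, 0.012, 0, 0, 0],
  [-1, -0.0005, -0.0062, 0.016, 0, 0, 0],
])

```text
time_s: 17.15
eef_pos: [0.5177, 0.1759, 0.0935]
eef_rot: [0.997, -0.083, 0.002, 0.0]
wrist_force: [-0.5, -0.5, 2.6]
opening: 0.0003
```

```bash
python3 arc.py|head -9
```

```text
X,Y,Z 0.16421690189603202 -1.0983431642679065e-05 0.09349971850384384 r 0.10044147323947097 a 13.697505766525836 F [-0.45827562 -0.47240593  2.62457733]
tangential N 2.677960460329658 radial 0.09619929629711721
1 [-0.0001 -0.0019  0.0056]
2 [-0.0001 -0.0037  0.0111]
3 [-0.0001 -0.0054  0.0168]
4 [-0.0001 -0.007   0.0224]
5 [-0.0002 -0.0085  0.0281]
6 [-0.0002 -0.0099  0.0338]
7 [-0.0002 -0.0112  0.0395]
```

step_arm([
  [-1, 0, -0.0012, 0.0035, 0, 0, 0],
  [-1, 0, -0.0024, 0.007, 0, 0, 0],
  [-1, 0, -0.0036, 0.0105, 0, 0, 0],
])

```text
time_s: 17.45
eef_pos: [0.5178, 0.1771, 0.0901]
eef_rot: [0.997, -0.083, 0.002, 0.0]
wrist_force: [-0.3, 1.0, -0.1]
opening: 0.0001
```

```bash
python3 arc.py|head -9
```

```text
X,Y,Z 0.16543637605718434 2.2101846979819678e-05 0.09007904286325757 r 0.10052225348952522 a 11.641872276718832 F [-0.29627646  0.96324214 -0.06943867]
tangential N -0.25007067748203904 radial 0.8696382600418505
1 [ 0.0001 -0.0017  0.0056]
2 [ 0.     -0.0033  0.0113]
3 [ 0.     -0.0048  0.017 ]
4 [-0.     -0.0062  0.0227]
5 [-0.     -0.0075  0.0284]
6 [-0.0001 -0.0087  0.0342]
7 [-0.0001 -0.0098  0.0399]
```

step_arm([
  [-1, 0, -0.001, 0.0033, 0, 0, 0],
  [-1, 0, -0.002, 0.0066, 0, 0, 0],
  [-1, 0, -0.003, 0.01, 0, 0, 0],
])

```text
time_s: 17.75
eef_pos: [0.518, 0.178, 0.087]
eef_rot: [0.997, -0.082, 0.002, 0.0]
wrist_force: [0.4, -0.1, -0.7]
opening: 0.0
```

```bash
python3 arc.py|head -2; python3 look.py 10 side; python3 - <<'E'
import cv2
a=cv2.imread('pics/side10.png')[170:370,240:460];a=cv2.resize(a,None,fx=3,fy=3,interpolation=2);cv2.imwrite('pics/s10.png',a)
E
```

```text
X,Y,Z 0.16640944650106912 7.1904733118036135e-06 0.08695043955743002 r 0.10057299070815852 a 9.786990001794248 F [ 0.4058699  -0.10669996 -0.65157861]
tangential N -0.6354239049018908 radial -0.14943801062507425
17.75 [0.5180103  0.17803679 0.08695044] [ 0.4058699  -0.10669996 -0.65157861] 2.4809748043886633e-06 0.022
```

View pics/s10.png

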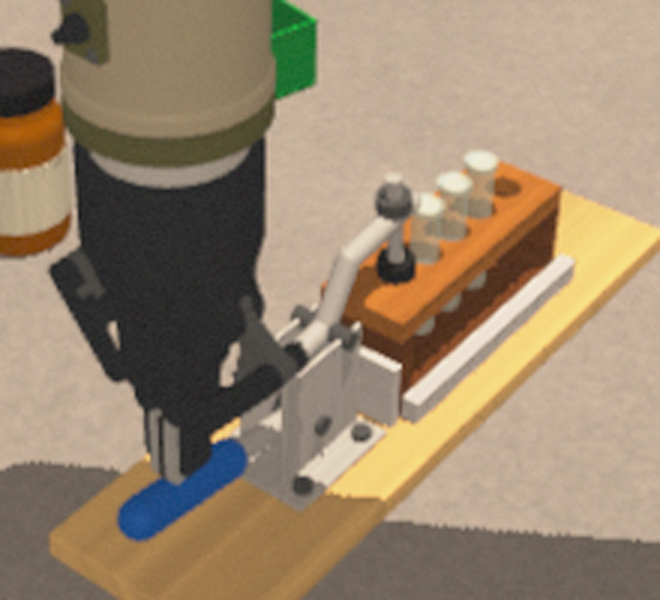

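step_arm([
  [-1, 0, -0.0008, 0.003, 0, 0, 0],
  [-1, 0, -0.0016, 0.006, 0, 0, 0],
  [-1, 0, -0.0024, 0.009, 0, 0, 0],
])

```text
time_s: 18.1
eef_pos: [0.5181, 0.1788, 0.0841]
eef_rot: [0.997, -0.082, 0.002, 0.0]
wrist_force: [0.1, 0.8, -0.1]
opening: 0.0001
```

step_arm([
  [-1, 0, -0.0005, 0.002, 0, 0, 0],
  [-1, 0, -0.001, 0.004, 0, 0, 0],
  [-1, 0, -0.0014, 0.006, 0, 0, 0],
])

```text
time_s: 18.4
eef_pos: [0.5185, 0.179, 0.0827]
eef_rot: [0.997, -0.083, 0.002, 0.0]
wrist_force: [-0.4, -2.4, 12.6]
opening: -0.0004
```

step_arm([
  [-1, 0, 0, -0.005, 0, 0, 0],
  [-1, 0, 0, -0.02, 0, 0, 0],
  [-1, 0, 0, -0.07, 0, 0, 0],
  [-1, 0, 0, -0.15, 0, 0, 0],
  [-1, 0, 0, -0.25, 0, 0, 0],
  [-1, 0, 0, -0.35, 0, 0, 0],
  [-1, 0, 0, -0.45, 0, 0, 0],
  [-1, 0, 0, -0.52, 0, 0, 0],
  [-1, 0, 0, -0.55, 0, 0, 0],
  [-1, 0, 0, -0.55, 0, 0, 0],
])

```text
time_s: 19.4
eef_pos: [0.5181, 0.1793, 0.2487]
eef_rot: [0.997, -0.083, 0.003, -0.0]
wrist_force: [0.9, 0.5, -0.0]
opening: 0.0001
```

```bash
python3 look.py 11 side scene wrist; python3 - <<'E'
import cv2
a=cv2.imread('pics/side11.png')[170:370,240:460];a=cv2.resize(a,None,fx=3,fy=3,interpolation=2);cv2.imwrite('pics/s11.png',a)
E
```

```text
19.4 [0.51809814 0.17925677 0.24873524] [ 0.86862419  0.49913292 -0.03051525] 8.001327919251749e-05 0.022
```

View pics/s11.png

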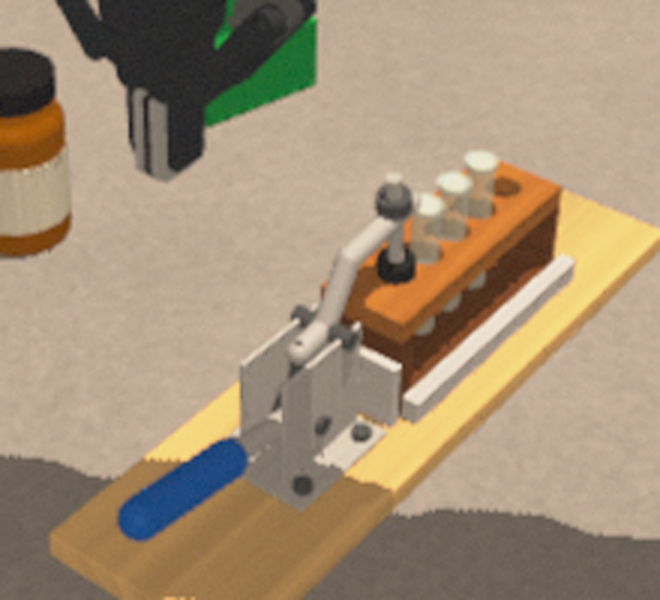

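View pics/scene11.png

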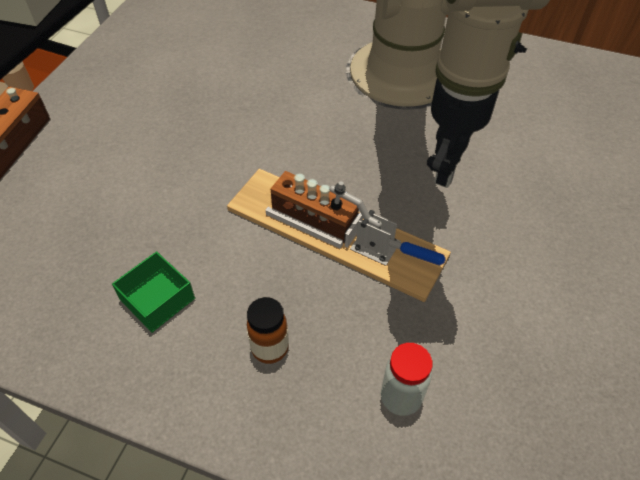

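View pics/wrist11.png

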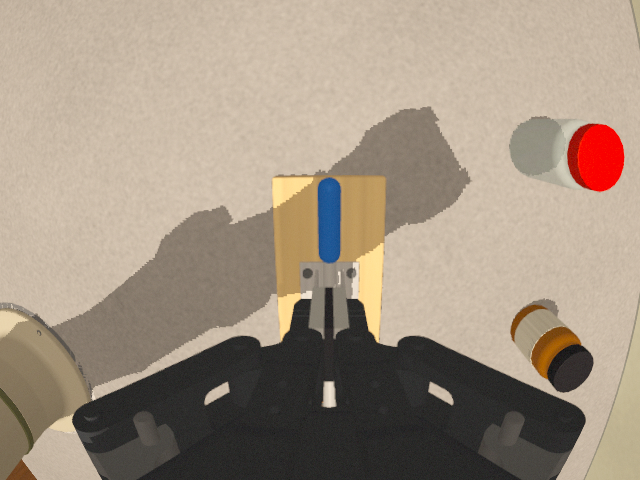

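```bash
python3 -c "
from bench import *
s=state();print(s['time_s'],s['wrist_force'],max(abs(s['dq'])));sign_off()"
```

```text
19.55 [0.28582589 0.41412748 0.14911034] 0.007756146052756799
the job is handed in; nothing more can be done
```

The rack is pressed up against the end stop, the toggle clamp is locked over it, and the job was handed in at 19.6 s of the 64 s allowed.

- **Rack:** I pushed it along the carrier with the shut fingers at under 10 mm/s near the stop. It slid at about 3 N and met the rubber where the camera fit put it. The highest push I read was about 11 N.
- **Handle:** I pushed it down on an arc about 100 mm from the pivot. The push rose to about 12 N near 25°, then faded to zero at about 11.7°. The handle then ran on by itself, and I met the hard rest at about 7.3° with 12.6 N. That 4° gap matches the description of over-centre locking.
- **Last checks:** With the gripper lifted clear and no force on the wrist, the pictures show:
  - the handle still lying down;
  - the spindle foot on the rack top;
  - the rack at the stop, its back edge in the same place as before clamping to within half a pixel;
  - both bottles and the tub where they were.

**Disagreement:** the handle's peak push of about 12 N was above what the task led me to expect. Its 7 to 10 N at the grip middle would be about 6 to 8.5 N at 100 mm. It stayed well under the 25 N limit. Forces were read only at the end of each move, so a brief higher peak within a move would not show.

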